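Put a badge-press die away in the third gap

TASK

Find the die's place in the grey rack by counting from the tall end plate: run a fingertip along the top of the aluminium rail at the back of the rack, touching it behind the first gap, then the second, then the third, and do not touch it behind the fourth. Then push the loose black die across the table into that third gap until it is fully home against the back stop, without lifting or tipping it. Leave the stored dies and everything else where they are.

Things in the scene. Friction and masses are not known exactly. Their poses are not given: they have to be found in the camera images.
- rack: fixed grey plastic rack, 4 gaps side by side along its y, open to -x (robot side) and above, no floor. Dividers 8 mm thick, 30 mm high, reach 55 mm to -x from a 30 mm high back stop. Gaps 76 mm wide, centres at y = +126, +42, -42, -126 mm. Origin: on the table under the middle of the back stop's front face, where a die comes to rest; +x points away from the robot.
- rail (a joint): aluminium rail behind the back stop, along the rack's y: centre line at rack x = +28 mm, 24 mm wide, 344 mm long, top 50 mm above the table. It is sprung and gives straight down as one piece: nothing below about 1.4 N, then 1 mm for each 0.6 N, at most 12 mm. Joint value: metres pressed down, 0 at rest.
- tall_end: fixed upright grey end plate at the end of the rack from which the gaps are counted, 95 mm (x) by 6 mm, 85 mm high; origin at the centre of its underside. It stands at y = +176 or -176 mm of the rack, which varies; the other end has the same plate only 30 mm high.
- rail_a: one of four equal pieces of the rail's top, 24 mm (x) by 78 mm (y), 6 mm grooves between them; origin at the centre of its top face, 50 mm above the table. It lies behind the gap at the rack's +y end
- rail_b: one of four equal pieces of the rail's top, 24 mm (x) by 78 mm (y), 6 mm grooves between them; origin at the centre of its top face, 50 mm above the table. It lies behind the second gap from the rack's +y end
- rail_c: one of four equal pieces of the rail's top, 24 mm (x) by 78 mm (y), 6 mm grooves between them; origin at the centre of its top face, 50 mm above the table. It lies behind the third gap from the rack's +y end (second from its -y end)
- rail_d: one of four equal pieces of the rail's top, 24 mm (x) by 78 mm (y), 6 mm grooves between them; origin at the centre of its top face, 50 mm above the table. It lies behind the gap at the rack's -y end
- die_center (a point): centre, half-way up, of the loose die in front of the rack: round black open-topped cup standing on the table, 66 mm outside diameter, 28 mm high, wall 5 mm (56 mm inside), floor 5 mm thick, about 0.15 kg; z up. Closed fingers fit inside it from above, or can push it from outside. Home, its centre is 33 mm to -x of the back stop.
- stored_a: a like die already stored in the gap at the rack's +y end, loose; origin at the centre of its underside. Leave it.
- stored_d: a like die already stored in the gap at the rack's -y end, loose; origin at the centre of its underside. Leave it.
- badge_1: loose steel badge, 58 mm diameter, 9 mm high, on the table in front of the rack's +y end; origin under its centre. Leave it.
- badge_2: loose steel badge, 58 mm diameter, 9 mm high, on the table in front of the rack's -y end; origin under its centre. Leave it.
- tape_roll: loose roll of paper tape lying flat behind the rack, 84 mm diameter, 24 mm high; origin under its centre. Leave it.
- glue: small loose white jar behind the rack, 44 mm diameter, 70 mm high; origin under its centre. Leave it.
- tea: loose green drink bottle, 60 mm diameter, 140 mm high, right of the rack; origin under its centre. Leave it.
Things that resemble listed ones, but are neither listed nor needed, are in the scene too. Leave any yellow look-alike of the part that bears die_center alone.

How it is judged:
On the way, in this order (a step that is already met when the one before it is completed fails the run):
1. a fingertip touches the rail behind the first gap from the tall end (((y of tall_end in the frame of rack above 0 m and contact force between the fingers and rail_a above 0.5 N) or (y of tall_end in the frame of rack below 0 m and contact force between the fingers and rail_d above 0.5 N))), for 0.05 s.
2. then the rail behind the second gap (((y of tall_end in the frame of rack above 0 m and contact force between the fingers and rail_b above 0.5 N) or (y of tall_end in the frame of rack below 0 m and contact force between the fingers and rail_c above 0.5 N))), for 0.05 s.
3. then the rail behind the third gap (((y of tall_end in the frame of rack above 0 m and contact force between the fingers and rail_c above 0.5 N) or (y of tall_end in the frame of rack below 0 m and contact force between the fingers and rail_b above 0.5 N))), for 0.05 s.
4. then the die is pushed fully home in the third gap (x of die_center in the frame of rack above -0.039 m and height (world z) of die_center below 0.02 m and angle between die_center's own z axis and vertical below 0.1 rad and ((y of tall_end in the frame of rack above 0 m and y of die_center in the frame of rack between -0.052 and -0.032 m) or (y of tall_end in the frame of rack below 0 m and y of die_center in the frame of rack between 0.032 and 0.052 m))), for 0.2 s.
At the end, for the whole second after the job is handed in: The die stands upright (within 0.1 rad) on the table in the third gap from the tall end plate, within 6 mm of the back stop and 10 mm of the gap's middle line; the stored dies and other things are within 15 mm of where they began (all of step 4 and linear speed of each of stored_a, stored_d below 0.02 m/s and distance of each of stored_a, stored_d, badge_1, badge_2, tape_roll, tea, glue from where it was at the start of the episode below 0.015 m); the robot touches nothing.
It fails at once if the rail is touched behind the fourth gap (0.5 N) ((y of tall_end in the frame of rack above 0 m and contact force between the fingers and rail_d above 0.5 N) or (y of tall_end in the frame of rack below 0 m and contact force between the fingers and rail_a above 0.5 N)).
It fails at once if the die is lifted by 10 mm or tipped by 0.25 rad (height (world z) of die_center above 0.024 m or angle between die_center's own z axis and vertical above 0.25 rad).
It fails at once if a stored die or another loose thing is moved by 15 mm (distance of any of stored_a, stored_d, badge_1, badge_2, tape_roll, tea, glue from where it was at the start of the episode above 0.015 m).
It also fails if it takes over 64 s, if anything falls off the work surface, if the arm or the gripper's body presses on something with over 40 N, if the wrist force passes 120 N, or if a joint passes its speed limit or range.

ROBOT

A 6-joint arm with a two-finger parallel gripper is mounted at the origin on the work surface. World frame = base frame: x ahead of the robot, y to its left, z up, the work surface at z = 0. Lengths are in m, angles in rad, forces in N, time in s.
With the tool pointing down it reaches from about 0.425 to 1.125 m from the base axis. Payload 14.9 kg.
Tool frame: the origin (TCP) lies midway between the tips of the shut fingers; the grasp point (between the pads) lies robot.grip_depth behind it (robot.grip_depth is the distance from the TCP to the grasp point, in m); z points along the fingers, y is the line along which they close (so a half turn about z gives the same grasp; the last joint's range is limited). The gripper opens to 91 mm and grips with 3 to 60 N. Pads are 32 mm wide; open, the fingers measure 118 mm over their backs; the gripper's body (76 mm by 178 mm) begins 60 mm behind the grasp point.
Start: joints at [1.1, 0.379, 1.734, -0, 1.028, -0.033], TCP at [0.297, 0.634, 0.214] pointing down, gripper open.
Joint ranges: [-2.77, 2.77], [-0.74, 2.19], [0, 2.66], [-1.06, 4.2], [0.31, 2.87], [-3.08, 3.08]. Speed limits (rad/s): [1.89, 1.89, 2.39, 3.14, 3.14, 3.14].

INTERFACE

Orientations are given as a rotation vector (axis times angle).
In Python, from plant import get_obs, viewer, job, spotter, robot gives the robot as it stands.
- The arm moves only by the tool servo_tool, never from a script. Its argument "series" is a list of rows, each a list of 7 numbers: the turn, a rotation vector about the world's x, y, z in units of 5 degrees (1.0 is 5 degrees), then the shift along the world's x, y, z in units of 25 mm (1.0 is 25 mm), then the opening, from 0 (shut) to 1 (fully open). A call has exactly 5 rows; each row shifts and turns the commanded pose from where the row before left it; what a row does not reach is not made up. A row lasts 1/12 s, in which the tool goes at most 41.7 mm and 7.16 degrees, less where a joint would pass 70% of its speed; a pose out of reach is approached as far as the arm can. A call is refused whole if a number of a shift passes 1 or a number of a turn 1, either way. A call with a gripper value outside its range is refused whole. The fingers move at their own pace and stop on an object; "grip_force" is the grip in N (left out, the last holds). Time passes only in rows, so rows that do not move let the fingers close, or fill a call up. It gives the time, the measured TCP pose, the force, the opening and the grip force at its end, in the units of the state.
- get_obs(): the state, without advancing time (a new reading comes with each control period).
- viewer.get_image(name): name is "scene" or "top" or "wrist"; returns a dict with "image" (384x512x3 uint8, red, green, blue), "fx", "fy", "cx", "cy" (pixels), "R" (3x3) and "t" (3): a world point X has camera coordinates R X + t; the wrist camera has in their place "T_tool_cam" (4x4, takes a point from camera to tool coordinates, whose origin is the TCP and whose axes are the flange's). Camera axes: x right, y down, z forward; pixel columns grow to the right and rows downward; lengths in m; the calibration is good to about 2 mm. A picture is of the moment at which its call begins: read the wrist's pose just before it. There is no depth.
- job.job_done(): hands the job in; it is judged then, once.
Trained networks look in a picture, given as the dict that the camera call returned (one of the last four; its "shot" number tells which), for a name from the list of things; names that differ only in an ending like _2 or _b are one class to them, and where a whole thing is asked for, a point or a joint stands for the part that bears it (a point fixed in the world has none). Each returns a list of dicts, best first, with "confidence" (0 to 1); they miss things now and then, are a little off and sometimes report something else, mostly with a low value. They report only what shows in the picture. A call takes as long as a camera call. They do not tell look-alikes from the thing itself.
- spotter.search_frame(picture, target): "position" ([x, y, z] in m, in the coordinates of the camera as it stood for that picture, good to about 4 mm: the middle of the surface that is visible of it).
The state is a dict: "time": time; "joint_positions": joint angles; "dq": joint speeds; "joint_efforts": joint torques, N m; "tcp_pos": TCP position; "ee_rot": TCP orientation; "contact_force": force on the tool from outside, world axes, zero at the start; "torque": the same for the moment, N m; "finger_gap": finger opening in m; "gripper_force": force on a finger pad.
Only numpy, scipy, OpenCV 4.12 (cv2) and the standard library are available. Lean on these libraries where they do the work, as an engineer would, in place of code of your own. Each camera call takes 0.05 s, during which the arm holds its last target. There are 200 camera calls.

## Working session

There is one attempt and no reset: what is moved stays moved. The work goes in short steps, Python scripts to look and compute and a tool call to move; the robot and the scene stay as the last step left them, time stands still between calls to the robot, and variables do not carry over. Pictures are saved under pics/ and viewed, at most 10 in all, crops included, and the job is handed in when it is done.

Besides the shell and the picture viewer there is one more tool, called after "Call:" as name([rows], argument=value, ...), one row to a line, values as JSON. servo_tool: Moves the arm, as the interface text tells. Its arguments: {"type":"object","properties":{"series":{"type":"array","items":{"type":"array","items":{"type":"number"}}},"grip_force":{"type":"number"}},"required":["series"]}

```bash
mkdir -p pics; cat > h.py <<'E'
import numpy as np,cv2
from plant import get_obs, viewer, job, spotter, robot
def world(p,pos): return np.array(p['R']).T@(np.array(pos)-np.array(p['t']))
def proj(p,X):
    c=np.array(p['R'])@np.array(X)+np.array(p['t']); return p['fx']*c[0]/c[2]+p['cx'],p['fy']*c[1]/c[2]+p['cy']
def plane(p,u,v,z):
    R=np.array(p['R']);t=np.array(p['t']);o=-R.T@t;d=R.T@np.array([(u-p['cx'])/p['fx'],(v-p['cy'])/p['fy'],1]);return o+d*(z-o[2])/d[2]
def save(p,n): cv2.imwrite(n,p['image'][:,:,::-1])
E
python3 - <<'E'
from h import *
print(robot.grip_depth,{k:np.round(v,3).tolist() for k,v in get_obs().items()})
ims=[]
for c in ['scene','top']:
    p=viewer.get_image(c); ims.append(p['image'])
    for n in ['rack','tall_end','die_center','rail_a','stored_a','badge_1','tape_roll','glue','tea']:
        print(c,n,[(np.round(world(p,d['position']),3).tolist(),round(d['confidence'],2)) for d in spotter.search_frame(p,n)[:5]])
    cv2.imwrite('pics/%s.png'%c,cv2.resize(p['image'][:,:,::-1],(800,600)))
E
```

```text
0.0188 {'time': 0.0, 'joint_positions': [1.1, 0.379, 1.735, 0.0, 1.029, -0.033], 'dq': [-0.0, -0.001, -0.0, 0.002, -0.0, 0.0], 'joint_efforts': [-0.001, -76.371, -43.437, 0.065, 0.042, -0.0], 'tcp_pos': [0.297, 0.634, 0.213], 'ee_rot': [-0.682, -3.066, 0.002], 'contact_force': [-0.44, 0.227, 0.511], 'torque': [0.037, 0.017, 0.032], 'gripper_force': 0.0, 'finger_gap': 0.091}
scene rack [([0.638, 0.003, 0.03], 0.68)]
scene tall_end [([0.644, -0.17, 0.06], 0.88), ([0.551, 0.126, 0.012], 0.38), ([0.748, -0.075, 0.07], 0.25)]
scene die_center [([0.471, 0.071, 0.01], 0.96), ([0.467, -0.072, 0.013], 0.62)]
scene rail_a [([0.615, 0.132, 0.049], 0.86), ([0.645, -0.035, 0.048], 0.73), ([0.632, 0.048, 0.049], 0.71), ([0.643, -0.002, 0.049], 0.67), ([0.661, -0.114, 0.051], 0.66)]
scene stored_a [([0.591, -0.129, 0.01], 0.74), ([0.553, 0.123, 0.012], 0.56), ([0.602, -0.36, 0.091], 0.4)]
scene badge_1 [([0.481, 0.201, 0.004], 0.77), ([0.532, -0.212, 0.005], 0.74), ([0.592, -0.127, 0.011], 0.72), ([0.719, 0.097, 0.019], 0.65)]
scene tape_roll [([0.722, 0.097, 0.022], 0.73)]
scene glue [([0.751, -0.073, 0.066], 0.92)]
scene tea [([0.602, -0.364, 0.084], 0.77)]
top rack [([0.622, 0.007, 0.034], 0.77)]
top tall_end [([0.629, -0.167, 0.073], 0.87)]
top die_center [([0.477, 0.075, 0.002], 0.77), ([0.468, -0.073, 0.006], 0.69)]
top rail_a [([0.616, 0.135, 0.053], 0.96), ([0.639, 0.012, 0.053], 0.88), ([0.63, 0.049, 0.049], 0.88), ([0.66, -0.117, 0.051], 0.56), ([0.647, -0.027, 0.049], 0.55)]
top stored_a [([0.559, 0.126, 0.005], 0.67), ([0.602, -0.131, 0.002], 0.67), ([0.619, 0.134, 0.051], 0.16)]
top badge_1 [([0.533, -0.208, 0.002], 0.67), ([0.476, 0.203, 0.003], 0.64)]
top tape_roll [([0.719, 0.096, 0.029], 0.64), ([0.476, 0.202, 0.006], 0.24)]
top glue [([0.729, -0.066, 0.071], 0.56)]
top tea [([0.581, -0.353, 0.092], 0.68)]
```

View pics/scene.png

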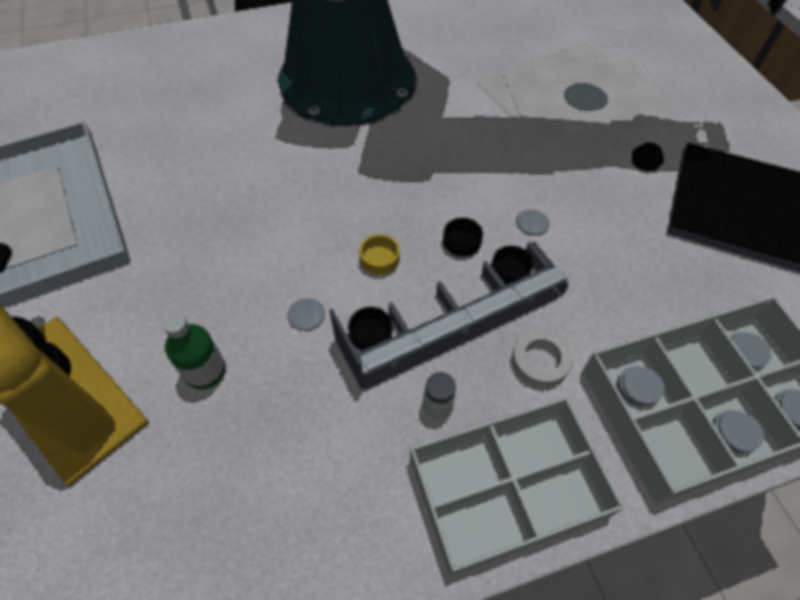

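View pics/top.png

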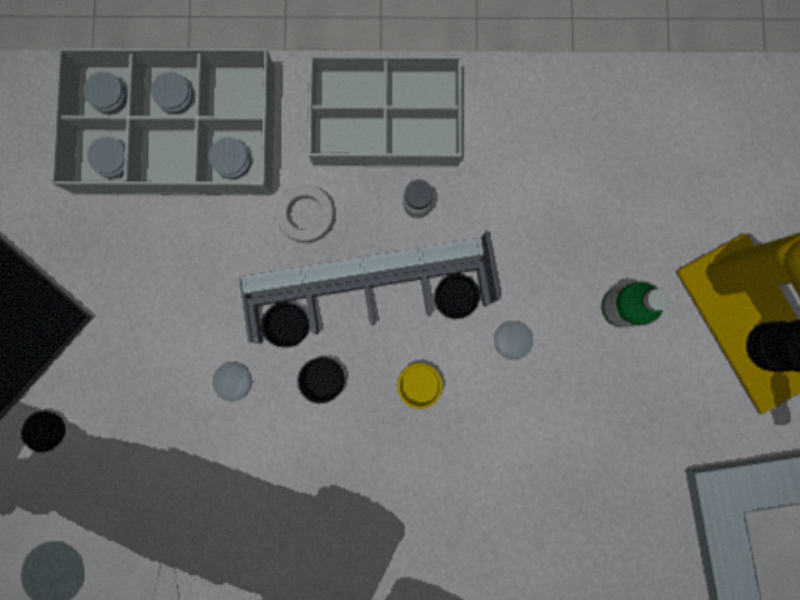

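The tall plate is at the -y end (top view, about pixel 490,265). So rail_d comes first, then c, then b, and rail_a is forbidden. The black die is at about (322,380) and the yellow look-alike at about (420,385). Next I'll refine the rack pose on an enlarged crop.

```bash
python3 - <<'E'
from h import *
p=viewer.get_image('top'); im=p['image'][145:265,145:335,::-1]
cv2.imwrite('pics/crop.png',cv2.resize(im,None,fx=4.2,fy=4.2,interpolation=cv2.INTER_CUBIC))
# model fit overlay from rail detections
D=np.array([[.6155,.1335],[.631,.0485],[.646,-.031],[.6605,-.1155]]);Y=np.array([126,42,-42,-126])/1e3
from scipy.optimize import least_squares
f=lambda q:(np.c_[q[0]+.028*np.cos(q[2])-Y*np.sin(q[2]),q[1]+.028*np.sin(q[2])+Y*np.cos(q[2])]-D).ravel()
q=least_squares(f,[.6,0,.17]).x;print(q,np.round(f(q),4))
for X in [(.016,.172,.05),(.04,.172,.05),(.016,-.172,.05),(.04,-.172,.05),(-.055,.084,.03),(-.055,0,.03),(-.055,-.084,.03)]:
    c,s=np.cos(q[2]),np.sin(q[2]);W=[q[0]+c*X[0]-s*X[1],q[1]+s*X[0]+c*X[1],X[2]]
    u,v=proj(p,W);print(X,'crop px',round((u-145)*4.2+1.6),round((v-145)*4.2+1.6))
print({k:p[k] for k in('fx','cx','cy','R','t')})
E
```

```text
[0.61070004 0.00387501 0.17953406] [ 0.0003 -0.0007 -0.0002  0.0017 -0.0003 -0.0014  0.0002  0.0004]
(0.016, 0.172, 0.05) crop px 46 182
(0.04, 0.172, 0.05) crop px 39 137
(0.016, -0.172, 0.05) crop px 693 68
(0.04, -0.172, 0.05) crop px 685 24
(-0.055, 0.084, 0.03) crop px 240 288
(-0.055, 0, 0.03) crop px 396 260
(-0.055, -0.084, 0.03) crop px 551 233
{'fx': 396.6884192575779, 'cx': 257.68382379036757, 'cy': 188.84041041142527, 'R': array([[ 0.00410615, -0.99998735,  0.00290422],
       [-0.99580738, -0.00435435, -0.09137126],
       [ 0.09138275, -0.00251686, -0.99581266]]), 't': array([-0.05042199,  0.59654096,  0.8651331 ])}
```

View pics/crop.png

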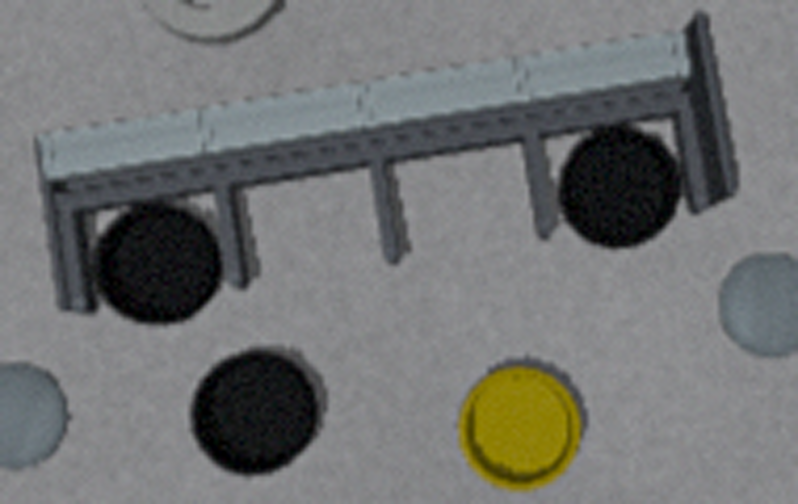

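```bash
cat >> h.py <<'E'
def rw(q,X):
    c,s=np.cos(q[2]),np.sin(q[2]);return [q[0]+c*X[0]-s*X[1],q[1]+s*X[0]+c*X[1],X[2]]
E
python3 - <<'E'
from h import *
from scipy.optimize import least_squares
p=viewer.get_image('top')
M=[((.016,.172,.05),52,180),((.04,.172,.05),38,137),((.016,-.172,.05),690,75),((.04,-.172,.05),684,33),((-.055,.084,.03),240,286),((-.055,0,.03),394,262),((-.055,-.084,.03),543,237),((.028,.084,.05),205,132),((.028,0,.05),364,104),((.028,-.084,.05),520,77)]
f=lambda q:np.ravel([np.subtract(proj(p,rw(q,X)),((u-1.6)/4.2+145,(v-1.6)/4.2+145)) for X,u,v in M])
r=least_squares(f,[.61,0,.17],loss='soft_l1');q=r.x;print(q,np.round(f(q),1).reshape(-1,2).tolist())
np.save('q.npy',q)
print('rails',[(n,np.round(rw(q,(.028,y,.05)),3)) for n,y in zip('abcd',(.126,.042,-.042,-.126))])
for n,(u,v) in {'die':(257,412),'stored_a':(158,264),'stored_d':(620,187),'yel':(521,426)}.items(): print(n,np.round(plane(p,(u-1.6)/4.2+145,(v-1.6)/4.2+145,.028),4))
for x in(-.15,-.1,-.033): print(x,np.round(rw(q,(x,.042,0)),4))
E
```

```text
[0.60944396 0.00521302 0.16874169] [[-2.1, 0.2], [-0.3, -0.3], [0.5, -0.2], [-0.0, -0.8], [-1.0, 0.6], [-0.5, 0.2], [1.1, -0.0], [0.4, -0.3], [0.3, 0.2], [0.7, 0.4]]
rails [('a', array([0.616, 0.134, 0.05 ])), ('b', array([0.63 , 0.051, 0.05 ])), ('c', array([ 0.644, -0.031,  0.05 ])), ('d', array([ 0.658, -0.114,  0.05 ]))]
die [0.4761 0.0668 0.028 ]
stored_a [0.5541 0.1207 0.028 ]
stored_d [ 0.5963 -0.1256  0.028 ]
yel [ 0.4693 -0.0728  0.028 ]
-0.15 [0.4545 0.0214 0.    ]
-0.1 [0.5038 0.0298 0.    ]
-0.033 [0.5699 0.0411 0.    ]
```

Call:
servo_tool([
  [0,0,1,0.48,-1,0,0],
  [0,0,1,0.48,-1,0,0],
  [0,0,1,0.48,-1,0,0],
  [0,0,1,0.48,-1,0,0],
  [0,0,1,0.48,-1,0,0],
], grip_force=10)

```text
time: 1.52
tcp_pos: [0.3571, 0.5078, 0.214]
ee_rot: [-0.005, 3.142, 0.0]
contact_force: [0.6, 0.2, -0.2]
finger_gap: 0.0607
gripper_force: 0.0
```

Call:
servo_tool([
  [0,0,1,0.48,-1,0,0],
  [0,0,1,0.48,-1,0,0],
  [0,0,0,0.48,-1,0,0],
  [0,0,0,0.48,-1,0,0],
  [0,0,0,0.48,-1,0,0],
])

```text
time: 1.93
tcp_pos: [0.4172, 0.3828, 0.2141]
ee_rot: [-0.272, 3.13, 0.0]
contact_force: [-0.2, 1.3, -0.7]
finger_gap: 0.027
gripper_force: 0.0
```

Call:
servo_tool([
  [0,0,0,0.48,-1,0,0],
  [0,0,0,0.48,-1,0,0],
  [0,0,0,0.48,-1,0,0],
  [0,0,0,0.48,-1,0,0],
  [0,0,0,0.48,-1,0,0],
])

```text
time: 2.35
tcp_pos: [0.4772, 0.2578, 0.2141]
ee_rot: [-0.272, 3.129, 0.0]
contact_force: [-0.4, -0.5, -0.1]
finger_gap: 0.0004
gripper_force: 0.0
```

Call:
servo_tool([
  [0,0,0,0.48,-1,0,0],
  [0,0,0,0.48,-1,0,0],
  [0,0,0,0.48,-1,0,0],
  [0,0,0,0.48,-1,0,0],
  [0,0,0,0.48,-1,0,0],
])

```text
time: 2.77
tcp_pos: [0.5372, 0.1327, 0.2141]
ee_rot: [-0.271, 3.13, 0.0]
contact_force: [0.2, 0.1, -0.1]
finger_gap: 0.0006
gripper_force: 0.0
```

Call:
servo_tool([
  [0,0,0,0.48,-0.98,0,0],
  [0,0,0,0.48,-0.98,0,0],
  [0,0,0,0.48,-0.98,0,0],
  [0,0,0,0.48,-0.98,0,0],
  [0,0,0,0.48,-0.98,0,0],
])

```text
time: 3.18
tcp_pos: [0.5972, 0.0101, 0.2141]
ee_rot: [-0.271, 3.13, -0.0]
contact_force: [0.4, -1.2, 0.2]
finger_gap: 0.001
gripper_force: 0.0
```

Call:
servo_tool([
  [0,0,0,0.48,-0.98,0,0],
  [0,0,0,0.48,-0.98,-0.4,0],
  [0,0,0,0.48,-0.98,-0.6,0],
  [0,0,0,0.48,-0.98,-0.6,0],
  [0,0,0,0.48,-0.98,-0.6,0],
])

```text
time: 3.6
tcp_pos: [0.6573, -0.1124, 0.1584]
ee_rot: [-0.271, 3.129, -0.0]
contact_force: [1.1, 0.5, 0.6]
finger_gap: 0.0006
gripper_force: 0.0
```

Call:
servo_tool([
  [0,0,0,0,0,-1,0],
  [0,0,0,0,0,-1,0],
  [0,0,0,0,0,-1,0],
  [0,0,0,0,0,-0.6,0],
  [0,0,0,0,0,0,0],
])

```text
time: 4.02
tcp_pos: [0.6549, -0.1106, 0.0658]
ee_rot: [0.271, -3.125, -0.002]
contact_force: [-1.1, 0.6, -0.6]
finger_gap: 0.0006
gripper_force: 0.0
```

```bash
python3 - <<'E'
from h import *
p=viewer.get_image('scene'); o=get_obs();print(o['time'],o['tcp_pos'],o['ee_rot'],o['contact_force'])
q=np.load('q.npy');print([np.round(proj(p,rw(q,(.028,y,.05)))) for y in(.126,.042,-.042,-.126)],proj(p,o['tcp_pos']))
cv2.imwrite('pics/s2.png',cv2.resize(p['image'][110:270,180:400,::-1],None,fx=3.6,fy=3.6,interpolation=cv2.INTER_CUBIC))
E
```

```text
4.0667 [ 0.65599996 -0.11080256  0.06784064] [ 2.71429932e-01 -3.12749967e+00 -1.05775125e-03] [ 0.00819616 -0.09823709  0.95784772]
[array([345., 180.]), array([315., 194.]), array([283., 209.]), array([249., 224.])] (np.float64(250.2594977673641), np.float64(219.19609116530134))
```

View pics/s2.png

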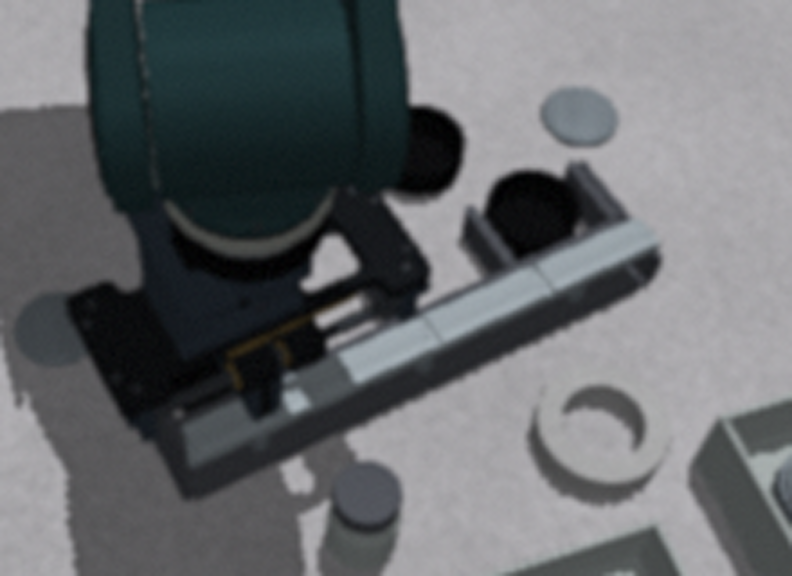

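Call:
servo_tool([
  [0,0,0,0,0,-0.3,0],
  [0,0,0,0,0,-0.3,0],
  [0,0,0,0,0,-0.3,0],
  [0,0,0,0,0,0,0],
  [0,0,0,0,0,0,0],
])

```text
time: 4.48
tcp_pos: [0.6571, -0.111, 0.0467]
ee_rot: [-0.272, 3.129, -0.0]
contact_force: [-0.9, 1.1, 3.4]
finger_gap: 0.0004
gripper_force: 1.7
```

Call:
servo_tool([
  [0,0,0,-0.11,0.65,0,0],
  [0,0,0,-0.11,0.65,0,0],
  [0,0,0,-0.11,0.65,0,0],
  [0,0,0,-0.11,0.65,0,0],
  [0,0,0,-0.11,0.65,0,0],
])

```text
time: 4.9
tcp_pos: [0.6427, -0.0278, 0.0467]
ee_rot: [-0.272, 3.13, -0.0]
contact_force: [0.5, -2.1, 3.6]
finger_gap: 0.0006
gripper_force: 1.8
```

Call:
servo_tool([
  [0,0,0,-0.11,0.65,0,0],
  [0,0,0,-0.11,0.65,0,0],
  [0,0,0,-0.11,0.65,0,0],
  [0,0,0,-0.11,0.6,0,0],
  [0,0,0,0,0,0,0],
])

```text
time: 5.32
tcp_pos: [0.6313, 0.037, 0.0464]
ee_rot: [0.274, -3.129, -0.001]
contact_force: [-0.8, 1.4, 3.5]
finger_gap: 0.0007
gripper_force: 1.8
```

Call:
servo_tool([
  [0,0,0,0,0,0,0],
  [0,0,0,0,0,0.8,0],
  [0,0,0,0,0,0.8,0],
  [0,0,0,0,0,0.8,0],
  [0,0,0,0,0,0.8,0],
])

```text
time: 5.73
tcp_pos: [0.6316, 0.0333, 0.1268]
ee_rot: [0.27, -3.129, -0.0]
contact_force: [-0.2, 0.5, 0.5]
finger_gap: 0.0006
gripper_force: 0.0
```

Call:
servo_tool([
  [0,0,0,-1,0.2,0,0],
  [0,0,0,-1,0.2,0,0],
  [0,0,0,-1,0.2,0,0],
  [0,0,0,-1,0.2,0,0],
  [0,0,0,-1,0.2,0,0],
])

```text
time: 6.15
tcp_pos: [0.5055, 0.0585, 0.1261]
ee_rot: [0.27, -3.129, -0.0]
contact_force: [0.8, 0.6, 0.1]
finger_gap: 0.0006
gripper_force: 0.0
```

Call:
servo_tool([
  [0,0,0,-0.9,0.2,0,0],
  [0,0,0,-0.4,0,0,0],
  [0,0,0,0,0,0,0],
  [0,0,0,0,0,0,0],
  [0,0,0,0,0,0,0],
])

```text
time: 6.57
tcp_pos: [0.476, 0.0637, 0.1267]
ee_rot: [-0.271, 3.129, -0.0]
contact_force: [0.8, -0.3, -0.3]
finger_gap: 0.0004
gripper_force: 0.0
```

```bash
python3 - <<'E'
from h import *
o=get_obs();p=viewer.get_image('wrist'); print(o['tcp_pos'],o['ee_rot'])
save(p,'pics/w.png'); T=np.array(p['T_tool_cam'])
Rt=cv2.Rodrigues(np.array(o['ee_rot'],float))[0]
R=(Rt@T[:3,:3]).T; t=-R@(np.array(o['tcp_pos'])+Rt@T[:3,3])
p['R'],p['t']=R,t
np.savez('w.npz',R=R,t=t,fx=p['fx'],fy=p['fy'],cx=p['cx'],cy=p['cy'])
print([(np.round(world(p,d['position']),3),round(d['confidence'],2)) for d in spotter.search_frame(p,'die_center')])
print('pred die rim px',proj(p,(.475,.068,.028)))
q=np.load('q.npy');print('dividers tips px',[np.round(proj(p,rw(q,(-.055,y,.03)))) for y in(.084,0,-.084)])
E
```

```text
[0.47595132 0.06369936 0.12669562] [-2.70711074e-01  3.12893013e+00 -3.70215642e-05]
[(array([ 0.469, -0.074,  0.006]), 0.89)]
pred die rim px (np.float64(261.94949726150105), np.float64(195.11998856545975))
dividers tips px [array([261., 266.]), array([169., 266.]), array([ 77., 266.])]
```

View pics/w.png

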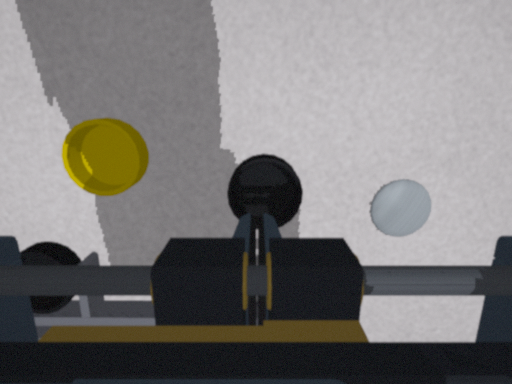

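The wrist view shows the black die's rim centred at about (265,191), with a divider tip at about (95,258). I'll check those pixels against the model.

```bash
python3 - <<'E'
from h import *
p=dict(np.load('w.npz'));q=np.load('q.npy')
print('die',plane(p,265,191,.028),'yel',plane(p,105,157,.028),'stored_d',plane(p,45,278,.028))
print('tip',plane(p,97,254,.03),plane(p,85,265,0))
for y in(0,-.084):
  for x in (-.055,0): print(y,x,[np.round(proj(p,rw(q,(x,y,z)))) for z in(0,.03)])
E
```

```text
die [0.47093308 0.06993755 0.028     ] yel [ 0.46487106 -0.06687249  0.028     ] stored_d [ 0.58805389 -0.1163678   0.028     ]
tip [ 0.55411634 -0.0689328   0.03      ] [ 0.58560167 -0.09382955  0.        ]
0 -0.055 [array([177., 252.]), array([169., 266.])]
0 0 [array([180., 300.]), array([173., 318.])]
-0.084 -0.055 [array([ 93., 252.]), array([ 77., 266.])]
-0.084 0 [array([100., 300.]), array([ 85., 318.])]
```

Call:
servo_tool([
  [0,0,0,-0.16,0.2,-0.8,0],
  [0,0,0,0,0,-0.9,0],
  [0,0,0,0,0,-0.9,0],
  [0,0,0,0,0,-0.9,0],
  [0,0,0,0,0,0,0],
])

```text
time: 7.08
tcp_pos: [0.469, 0.0687, 0.0357]
ee_rot: [0.271, -3.125, 0.0]
contact_force: [-1.3, 0.9, 0.2]
finger_gap: 0.0003
gripper_force: 0.0
```

Call:
servo_tool([
  [0,0,0,0,0,-0.3,0],
  [0,0,0,0,0,-0.3,0],
  [0,0,0,0,0,-0.3,0],
  [0,0,0,0,0,-0.1,0],
  [0,0,0,0,0,0,0],
])

```text
time: 7.5
tcp_pos: [0.4705, 0.069, 0.0137]
ee_rot: [0.271, -3.13, 0.0]
contact_force: [0.1, -0.9, 0.1]
finger_gap: 0.0006
gripper_force: 0.0
```

Call:
servo_tool([
  [0,0,0,0.04,-0.26,0,0],
  [0,0,0,0.04,-0.26,0,0],
  [0,0,0,0.04,-0.26,0,0],
  [0,0,0,0.04,-0.2,0,0],
  [0,0,0,0.04,-0.2,0,0],
])

```text
time: 7.92
tcp_pos: [0.4758, 0.0387, 0.0142]
ee_rot: [-0.271, 3.13, 0.0]
contact_force: [1.1, 1.0, 1.5]
finger_gap: 0.0007
gripper_force: 0.8
```

Call:
servo_tool([
  [0,0,0,0.04,-0.26,0,0],
  [0,0,0,0.04,-0.26,0,0],
  [0,0,0,0.04,-0.22,0,0],
  [0,0,0,0.04,-0.2,0,0],
  [0,0,0,0,0,0,0],
])

```text
time: 8.33
tcp_pos: [0.4797, 0.0151, 0.0139]
ee_rot: [-0.271, 3.13, -0.0]
contact_force: [-0.0, -0.0, 0.3]
finger_gap: 0.0004
gripper_force: 0.0
```

```bash
cat > look.py <<'E'
from h import *
import sys
o=get_obs();p=viewer.get_image('wrist'); print(o['tcp_pos'],o['contact_force'])
T=np.array(p['T_tool_cam']);Rt=cv2.Rodrigues(np.array(o['ee_rot'],float))[0]
R=(Rt@T[:3,:3]).T; p['R'],p['t']=R,-R@(np.array(o['tcp_pos'])+Rt@T[:3,3])
q=np.load('q.npy')
np.savez('w.npz',**{k:p[k] for k in('R','t','fx','fy','cx','cy')})
save(p,sys.argv[1])
for c,pp in(('wrist',p),('top',viewer.get_image('top')),('scene',viewer.get_image('scene'))):
    for d in spotter.search_frame(pp,'die_center'):
        w=world(pp,d['position'])-[q[0],q[1],0];c_,s=np.cos(q[2]),np.sin(q[2]);print(c,'rack',np.round([c_*w[0]+s*w[1],-s*w[0]+c_*w[1],w[2]],3),round(d['confidence'],2))
c_,s=np.cos(q[2]),np.sin(q[2]);w=np.array(o['tcp_pos'])-[q[0],q[1],0];print('tcp rack',c_*w[0]+s*w[1],-s*w[0]+c_*w[1])
print('divider ends px',[[np.round(proj(p,rw(q,(-.055,y,z)))) for z in(0,.03)] for y in(.084,0)])
E
python3 look.py pics/w2.png
```

```text
[0.47974211 0.01513515 0.01393713] [-0.0373293  -0.00936238  0.32544374]
wrist rack [-0.148 -0.057  0.01 ] 0.68
wrist rack [-0.145  0.047  0.008] 0.66
top rack [-0.163 -0.066  0.008] 0.77
scene rack [-0.111  0.037  0.015] 0.89
scene rack [-0.158 -0.053  0.013] 0.57
tcp rack -0.12619333638935082 0.031563603726922844
divider ends px [[array([335., 332.]), array([347., 367.])], [array([209., 332.]), array([202., 367.])]]
```

View pics/w2.png

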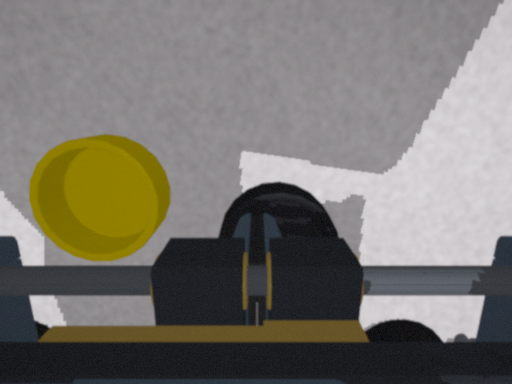

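Call:
servo_tool([
  [0,0,0,-0.04,0.21,0,0],
  [0,0,0,-0.03,0.21,0,0],
  [0,0,0,0,0,0,0],
  [0,0,0,0.25,0.04,0,0],
  [0,0,0,0.25,0.04,0,0],
])

```text
time: 9.05
tcp_pos: [0.4906, 0.0287, 0.014]
ee_rot: [0.272, -3.13, -0.0]
contact_force: [-0.2, -0.5, -0.4]
finger_gap: 0.0004
gripper_force: 0.3
```

Call:
servo_tool([
  [0,0,0,0.25,0.04,0,0],
  [0,0,0,0.25,0.04,0,0],
  [0,0,0,0.25,0.04,0,0],
  [0,0,0,0.25,0.04,0,0],
  [0,0,0,0.25,0.04,0,0],
])

```text
time: 9.47
tcp_pos: [0.5222, 0.0335, 0.0139]
ee_rot: [0.271, -3.13, 0.0]
contact_force: [-1.6, 0.2, 0.3]
finger_gap: 0.0005
gripper_force: 0.6
```

Call:
servo_tool([
  [0,0,0,0.25,0.04,0,0],
  [0,0,0,0.25,0.05,0,0],
  [0,0,0,0.25,0.05,0,0],
  [0,0,0,0,0,0,0],
  [0,0,0,0,0,0,0],
])

```text
time: 9.88
tcp_pos: [0.5406, 0.0371, 0.0139]
ee_rot: [-0.272, 3.129, -0.0]
contact_force: [-0.8, -0.0, -0.5]
finger_gap: 0.0006
gripper_force: 0.0
```

Call:
servo_tool([
  [0,0,0,0.25,0.04,0,0],
  [0,0,0,0.25,0.04,0,0],
  [0,0,0,0.25,0.04,0,0],
  [0,0,0,0.25,0.05,0,0],
  [0,0,0,0.2,0.03,0,0],
])

```text
time: 10.3
tcp_pos: [0.5712, 0.0421, 0.014]
ee_rot: [-0.271, 3.129, -0.0]
contact_force: [-1.1, 0.4, 0.2]
finger_gap: 0.0004
gripper_force: 0.4
```

Call:
servo_tool([
  [0,0,0,0.1,0.02,0,0],
  [0,0,0,0.1,0.02,0,0],
  [0,0,0,0,0,0,0],
  [0,0,0,0,0,0,0],
  [0,0,0,0,0,0,0],
])

```text
time: 10.72
tcp_pos: [0.5752, 0.043, 0.014]
ee_rot: [-0.272, 3.13, -0.0]
contact_force: [0.7, 0.5, 0.6]
finger_gap: 0.0003
gripper_force: 0.0
```

Call:
servo_tool([
  [0,0,0,0.05,0.01,0,0],
  [0,0,0,0.05,0.01,0,0],
  [0,0,0,0,0,0,0],
  [0,0,0,0,0,0,0],
  [0,0,0,0,0,0,0],
])

```text
time: 11.13
tcp_pos: [0.5777, 0.0435, 0.0139]
ee_rot: [0.272, -3.13, 0.0]
contact_force: [0.2, 0.1, 0.2]
finger_gap: 0.0002
gripper_force: 0.4
```

Call:
servo_tool([
  [0,0,0,0.04,0.01,0,0],
  [0,0,0,0,0,0,0],
  [0,0,0,0,0,0,0],
  [0,0,0,0,0,0,0],
  [0,0,0,0,0,0,0],
])

```text
time: 11.55
tcp_pos: [0.578, 0.0437, 0.0137]
ee_rot: [0.271, -3.128, -0.0]
contact_force: [-4.5, -0.6, 2.0]
finger_gap: 0.0006
gripper_force: 2.4
```

The force rose to 4.5 N, so the die is against the back stop. I'll centre the fingers in the cup, lift out and look.

Call:
servo_tool([
  [0,0,0,-0.17,-0.03,0,0],
  [0,0,0,-0.17,-0.03,0,0],
  [0,0,0,0,0,0,0],
  [0,0,0,0,0,0.4,0],
  [0,0,0,0,0,0.6,0],
])

```text
time: 11.97
tcp_pos: [0.5696, 0.0422, 0.0388]
ee_rot: [0.271, -3.128, -0.0]
contact_force: [-0.6, -1.0, 0.1]
finger_gap: 0.0005
gripper_force: 0.0
```

Call:
servo_tool([
  [0,0,0,0,0,1,0],
  [0,0,0,0,0,1,0],
  [0,0,0,-0.5,0,1,0],
  [0,0,0,-1,0,1,0],
  [0,0,0,-1,0,0.5,0],
])

```text
time: 12.38
tcp_pos: [0.5087, 0.0423, 0.1547]
ee_rot: [-0.271, 3.126, -0.0]
contact_force: [1.2, 0.1, 0.8]
finger_gap: 0.0003
gripper_force: 0.0
```

Call:
servo_tool([
  [0,0,0,-0.2,1,1,0],
  [0,0,0,-0.2,1,0,0],
  [0,0,0,0,1,0,0],
  [0,0,0,0,1,0,0],
  [0,0,0,0,1,0,0],
])

```text
time: 12.8
tcp_pos: [0.4979, 0.1685, 0.1777]
ee_rot: [-0.271, 3.128, 0.001]
contact_force: [0.3, 0.3, 0.2]
finger_gap: 0.0008
gripper_force: 0.0
```

Call:
servo_tool([
  [0,0,0,0,1,0,0],
  [0,0,0,0,1,0,0],
  [0,0,0,0,1,0,0],
  [0,0,0,0,1,0,0],
  [0,0,0,0,0,0,0],
])

```text
time: 13.22
tcp_pos: [0.4981, 0.2706, 0.1775]
ee_rot: [-0.274, 3.128, 0.002]
contact_force: [0.5, -0.0, 0.4]
finger_gap: 0.0004
gripper_force: 0.0
```

```bash
python3 look.py pics/w3.png; python3 - <<'E'
from h import *
p=viewer.get_image('top'); q=np.load('q.npy')
u,v=proj(p,rw(q,(-.033,.042,.028)));print('pred home px',(u-145)*4.2+1.6,(v-145)*4.2+1.6)
cv2.imwrite('pics/crop2.png',cv2.resize(p['image'][145:265,145:335,::-1],None,fx=4.2,fy=4.2,interpolation=cv2.INTER_CUBIC))
E
```

```text
[0.49814383 0.27057963 0.17754553] [ 0.46249559 -0.04017691  0.38713503]
wrist rack [-0.034  0.036  0.013] 0.72
wrist rack [-0.033  0.121  0.009] 0.46
top rack [-0.154 -0.051  0.004] 0.83
top rack [-0.032  0.047  0.001] 0.82
scene rack [-0.156 -0.051  0.012] 0.96
scene rack [-0.039  0.046  0.008] 0.9
scene rack [ 0.008 -0.18   0.059] 0.57
tcp rack -0.06515310618392316 0.2802895534229346
divider ends px [[array([ 79., 184.]), array([ 63., 191.])], [array([  2., 184.]), array([-20., 190.])]]
pred home px 307.9773849350694 235.0700810769072
```

View pics/crop2.png

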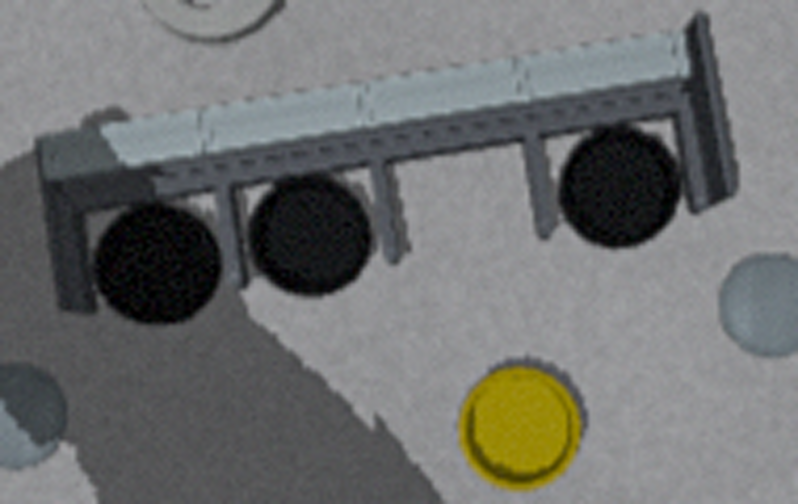

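The die sits at (311,235) in the crop, against a predicted home of (308,235), touching the back stop and centred between the dividers. Everything else is where it started, so I'm handing in.

```bash
python3 -c "
from plant import job; print(job.job_done())"
```

```text
the job is handed in; nothing more can be done
None
```

I touched the rail behind gaps 1, 2 and 3 from the tall end and never the fourth, pushed the die home in the third gap, and handed in the job at about 13 s; the verdict was not shown.

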